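# Clamp the filter cassette with the wing nut

## Task

Push the white filter cassette into the slot of the filter clamp until it is fully home against the end stop, then turn the wing nut clockwise (seen from above) until the cassette is held firmly: you should feel the nut turn clearly heavier than its free running, but do not force it, or the cassette cracks. The sight glass and the bleed valve beside the nut are in the way of your hand: do not lean on them, take the nut again as often as needed, and leave the things standing around the clamp where they are.

Things in the scene. Friction and masses are not known exactly. Their poses are not given: they have to be found in the camera images.
- clamp: Fixed filter clamp; mm in its frame: aluminium base plate, x -75..95, y -60..60, 10 thick; slot floor z 10, slot 67 wide between low rails (x -50..-5, up to z 20), then bridge columns (x > -5). Grey bridge over the slot: x -5..90, y -53..53, z 38..48. Origin: underside, on the slot's centre line; x along the slot from its open mouth to the end stop, y left, z up.
- stop (a point): Middle of the end stop's face, at the slot floor (clamp frame x 40, y 0, z 10 mm; the stop is 20 mm high).
- cassette: White loose slab 90 x 64 x 16 mm, about 0.18 kg, in the slot 22 to 40 mm short of home; a rib (10 mm thick, 40 wide, 12 high) crosses its top 35 mm from its centre on the mouth side. Origin: centre of its underside, x as the clamp's. Slides with 1 to 2 N. Home (touching the stop) its origin is at clamp x -5 mm, its front face at x -50 mm, 45 mm out from the bridge.
- nut_axis (a point): Point on the wing nut's vertical axis (clamp frame x 25, y 0, z 71 mm), at a good height to hold the wings.
- nut: Steel wing nut, origin on its axis 54 mm above the counter. Stays at its height as it turns. Clockwise from above lowers the foot, 1.2 mm per rad. Free running takes 0.15 N m (6 N at the middle of a wing); it stays where left, also under load. After the foot meets the cassette the torque climbs over about 1 rad: 0.20 N m in all is firm, 0.23 is right, above 0.28 it may crack; held still, a hand reads about 0.04 less.
- wing_a (a point): Middle of one wing, 24 mm from the axis, 71 mm above the counter. A wing is an upright flat blade 8 mm thick, pointing straight out from the axis, from the hub (radius 9 mm) to 34 mm from the axis, 60 to 84 mm above the counter. The two wings are alike and opposite.
- wing_b (a point): Middle of the other wing, as wing_a. A wing can be gripped, or straddled loosely and pushed by one finger; a hard grip a little off its middle plane adds side loads that mask the torque.
- foot: Foot of the spindle, under the bridge on the nut's axis, with a rubber pad of radius 12 mm that presses on the cassette's top. The pad's wear (up to 1.5 mm) cannot be seen or measured: it meets the cassette after 0.5 to 3 rad of turning, to be found by feel. Origin at the lower end of an unworn foot.
- sight_glass: Upright sight glass beside the nut, radius 9 mm, from the bridge (48 mm above the counter) to 90 mm. Origin: centre of its lower end, 50 mm from the nut's axis, 55 degrees left (towards y) of the clamp's x direction. The wings pass it by 7 mm; fingers holding a wing do not.
- bleed_valve: Upright brass valve with black cap beside the nut, radius 8 mm, from 48 to 90 mm above the counter. Origin: centre of its lower end, 50 mm from the nut's axis, 15 degrees left of the clamp's x direction. On the other sides of the nut nothing stands on the bridge.
- reagent: Amber reagent bottle, loose, diameter 52 mm, 110 mm high, origin at the centre of its foot; bystander.
- beaker: Glass beaker, loose, diameter 70 mm, 75 mm high, origin at the centre of its foot; bystander.
- adapter: Black adapter block, loose, 30 x 30 x 45 mm, origin at the centre of its foot; bystander.
- vial: Sample vial with green cap, loose, diameter 20 mm, 61 mm high, origin at the centre of its foot; bystander.
Things that resemble listed ones, but are neither listed nor needed, are in the scene too. Leave any blue, orange or pink look-alike of the clamp alone.

How it is judged:
By the outcome, as a careful person would: the job done as asked, in the order asked, and still so for the second after the job is handed in, with the robot touching nothing.
It also fails if it takes over 72 s, if anything falls off the work surface, if the arm or the gripper's body presses on something with over 40 N, if the wrist force passes 120 N, or if a joint passes its speed limit or range.

## Robot

A 6-joint arm with a two-finger parallel gripper is mounted at the origin on the work surface. World frame = base frame: x ahead of the robot, y to its left, z up, the work surface at z = 0. Lengths are in m, angles in rad, forces in N, time in s.
With the tool pointing down it reaches from about 0.35 to 0.775 m from the base axis. Payload 7.3 kg.
Tool frame: the origin (TCP) lies at the very end of the fingers, on their centre line; the grasp point (between the pads) lies 19 mm behind it; z points along the fingers, y is the line along which they close (so a half turn about z gives the same grasp; the last joint's range is limited). The gripper opens to 92 mm and grips with 3 to 60 N. Pads are 19 mm wide; open, the fingers measure 130 mm over their backs; the gripper's body (75 mm by 190 mm) begins 47 mm behind the grasp point.
Start: joints at [-1.471, 0.342, 1.524, -0, 1.275, -0.146], TCP at [0.128, -0.509, 0.227] pointing down, gripper open.
Joint ranges: [-2.53, 2.53], [-0.77, 2.02], [0.04, 2.7], [-1, 4.14], [0.28, 2.66], [-3.11, 3.11]. Speed limits (rad/s): [2.57, 2.57, 3.14, 3.14, 3.14, 3.14].

## Interface

Orientations are given as [roll, pitch, yaw] about the fixed x, y, z axes, in that order (R = Rz(yaw) Ry(pitch) Rx(roll)).
In Python, from cell import observe, read_camera, get_calibration, hand_in, search_frame gives the robot as it stands.
- The arm moves only by the tool step_arm, never from a script. Its argument "commands" is a list of rows, each an object with "translation": the shift along the tool's x, y, z in mm, a list of three; "roll": the turn about the tool's z in rad. In form: [{"translation": [x, y, z], "roll": roll}, ...]. A call has 1 to 20 rows; each row shifts and turns the commanded pose from where the row before left it, along the tool's axes as they then stand; what a row does not reach is not made up. A row lasts 1/12 s, in which the tool goes at most 41.7 mm and 7.16 degrees, less where a joint would pass 70% of its speed; a pose out of reach is approached as far as the arm can. A call is refused whole if a number of a shift passes 41.7 or a number of a turn 0.125, either way. A call with a gripper value outside its range is refused whole. "fingers" is the opening, from 0 (shut) to 1 (fully open), set as the call begins (left out, the last holds). The fingers move at their own pace and stop on an object; "grip_force" is the grip in N (left out, the last holds). Time passes only in rows, so rows that do not move let the fingers close. It gives the time, the measured TCP pose, the force, the opening and the grip force at its end, in the units of the state.
- observe(): the state, without advancing time (a new reading comes with each control period).
- read_camera(name): name is "scene" or "top"; returns the picture (480x640x3 uint8, red, green, blue); there is no depth.
- get_calibration(name): a dict with "camera_matrix" (3x3 intrinsics, pixels), "world_from_camera" (4x4, takes a point from camera to world coordinates). Camera axes: x right, y up, looking along -z (the intrinsics and any distortion apply to the point x, -y, -z); pixel columns grow to the right and rows downward; lengths in m; the calibration is good to about 2 mm. A picture is of the moment at which its call begins. get_calibration takes no time and is no camera call.
- hand_in(): hands the job in; it is judged then, once.
Trained networks look in the newest picture that a camera, given by its name, has taken for a name from the list of things; names that differ only in an ending like _2 or _b are one class to them, and where a whole thing is asked for, a point or a joint stands for the part that bears it (a point fixed in the world has none). Each returns a list of dicts, best first, with "confidence" (0 to 1); they miss things now and then, are a little off and sometimes report something else, mostly with a low value. They report only what shows in the picture. A call takes as long as a camera call. They do not tell look-alikes from the thing itself.
- search_frame(camera, name): "at" ([x, y, z] in m, in world coordinates, good to about 4 mm: the middle of the surface that is visible of it).
The state is a dict: "time": time; "qpos": joint angles; "qvel": joint speeds; "joint_efforts": joint torques, N m; "tool_pos": TCP position; "tool_rot": TCP orientation; "contact_force": force on the tool from outside, world axes, zero at the start; "torque": the same for the moment, N m; "opening": finger opening in m; "grip_force": force on a finger pad.
Only numpy, scipy, OpenCV 4.12 (cv2) and the standard library are available. Lean on these libraries where they do the work, as an engineer would, in place of code of your own. Each camera call takes 0.05 s, during which the arm holds its last target. There are 200 camera calls.

## Working session

There is one attempt and no reset: what is moved stays moved. The work goes in short steps, Python scripts to look and compute and a tool call to move; the robot and the scene stay as the last step left them, time stands still between calls to the robot, and variables do not carry over. Pictures are saved under pics/ and viewed, at most 10 in all, crops included, and the job is handed in when it is done.

Besides the shell and the picture viewer there is one more tool, called as name(argument=value, ...), one argument or row to a line, values as JSON. step_arm: Moves the arm, as the interface text tells. Its arguments: {"type":"object","properties":{"commands":{"type":"array"},"fingers":{"type":"number"},"grip_force":{"type":"number"}},"required":["commands"]}

```bash
mkdir -p pics
python3 - <<'E'
from cell import *
import cv2,numpy as np
for c in("scene","top"):
    im=read_camera(c); cv2.imwrite(f"pics/{c}0.png",im[:,:,::-1])
    for n in("clamp","stop","cassette","nut_axis","nut","wing_a","sight_glass","bleed_valve","reagent","beaker","adapter","vial"):
        print(c,n,[(np.round(d["at"],3).tolist(),round(d["confidence"],2)) for d in search_frame(c,n)[:3]])
    k=get_calibration(c);print(np.round(k["camera_matrix"],1).tolist(),np.round(k["world_from_camera"],3).tolist(), [q for q in k])
print(observe())
E
```

```text
scene clamp [([0.628, -0.186, 0.032], 0.85), ([0.397, -0.084, 0.029], 0.82), ([0.374, 0.214, 0.044], 0.79)]
scene stop [([0.311, 0.505, 0.046], 0.96), ([0.633, -0.185, 0.031], 0.92), ([0.656, 0.148, 0.045], 0.79)]
scene cassette [([0.57, 0.123, 0.025], 0.57)]
scene nut_axis [([0.307, 0.506, 0.046], 0.92), ([0.63, -0.182, 0.029], 0.82), ([0.371, 0.212, 0.051], 0.76)]
scene nut [([0.353, 0.198, 0.076], 0.65), ([0.29, 0.496, 0.082], 0.51), ([0.624, 0.283, 0.066], 0.51)]
scene wing_a [([0.626, -0.21, 0.075], 0.75), ([0.351, 0.197, 0.08], 0.67), ([0.285, 0.495, 0.08], 0.62)]
scene sight_glass [([0.326, 0.532, 0.078], 0.78), ([0.65, -0.168, 0.076], 0.66), ([0.434, -0.08, 0.074], 0.66)]
scene bleed_valve [([0.694, 0.131, 0.072], 0.72), ([0.341, 0.504, 0.075], 0.72), ([0.402, 0.217, 0.074], 0.51)]
scene reagent [([0.626, 0.281, 0.071], 0.66)]
scene beaker [([0.652, 0.002, 0.05], 0.81)]
scene adapter [([0.548, -0.002, 0.033], 0.66)]
scene vial [([0.741, 0.126, 0.039], 0.62)]
[[443.0, 0.0, 312.8], [0.0, 443.0, 233.1], [0.0, 0.0, 1.0]] [[-0.865, -0.354, 0.355, 0.842], [0.501, -0.621, 0.602, 0.7
[... 1210 characters left out ...]
'world_from_camera']
{'time': 1.3, 'qpos': array([-1.47102694e+00,  3.42018670e-01,  1.52410745e+00,  5.73997615e-06,
        1.27542886e+00, -1.45983538e-01]), 'qvel': array([ 0.00217396, -0.00074631, -0.00021619, -0.0015212 ,  0.00029657,
        0.0004453 ]), 'joint_efforts': array([ 1.66318252e-03, -4.31136453e+01, -2.44470334e+01,  7.18405796e-02,
        4.85540077e-02, -5.95154219e-06]), 'tool_pos': array([ 0.12775788, -0.50922486,  0.22672821]), 'tool_rot': array([3.14155458e+00, 4.69602575e-08, 2.45751256e-01]), 'contact_force': array([ 0.15616803, -0.18647312,  0.36437345]), 'torque': array([ 0.048226  ,  0.03789063, -0.02609838]), 'grip_force': 0.0, 'opening': 0.09213813666463336}
```

View pics/scene0.png

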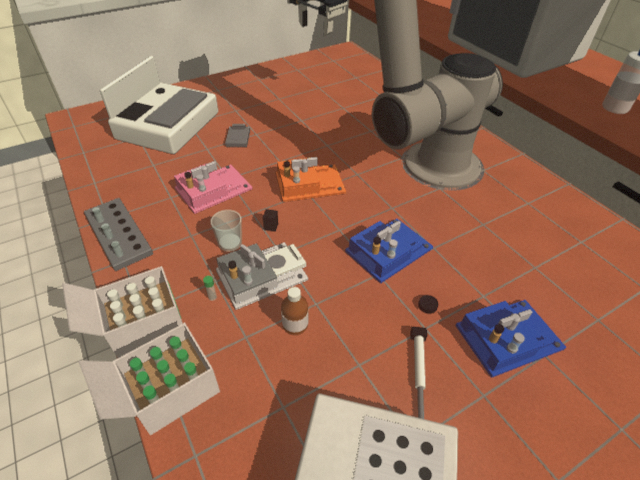

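View pics/top0.png

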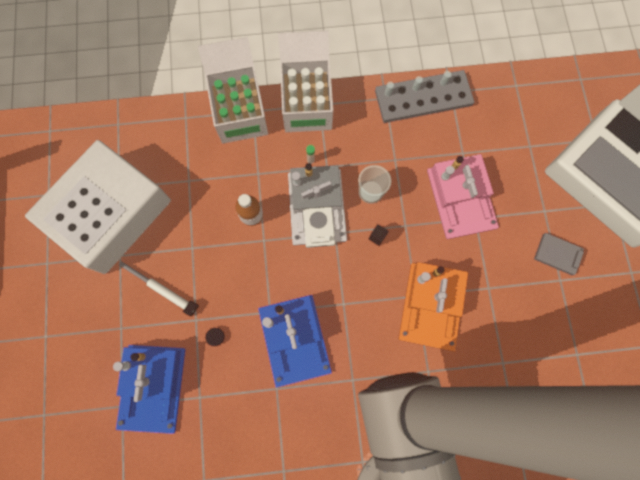

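The real clamp is the grey one: top camera about (317,205), scene camera about (262,270). Its mouth faces the robot. The beaker, adapter, vial and reagent bottle stand around it. Next I'll enlarge both views.

Run:
```python
import cv2,numpy as np
a=cv2.imread("pics/top0.png")[155:255,275:360];b=cv2.imread("pics/scene0.png")[225:315,205:320]
a=cv2.resize(a,None,fx=5,fy=5,interpolation=cv2.INTER_CUBIC)[:, :];a=cv2.resize(a,(357,420));b=cv2.resize(b,(440,344),interpolation=cv2.INTER_CUBIC)
o=np.zeros((420,797,3),np.uint8);o[:,:357]=a;o[:344,357:]=b;cv2.imwrite("pics/crop1.png",o)
```

```text
(no output)
```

View pics/crop1.png

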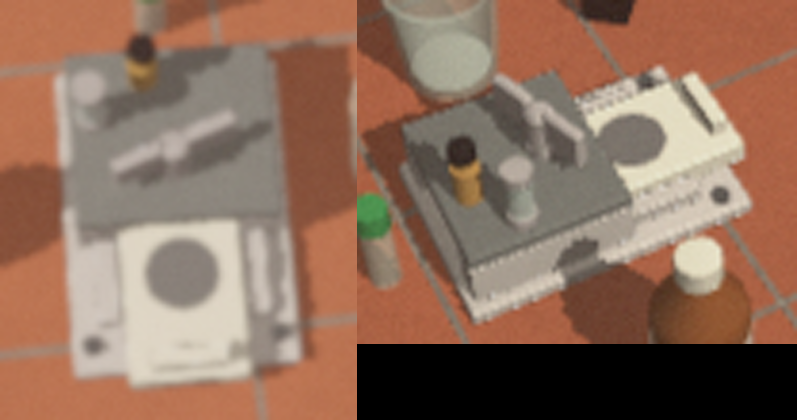

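Crop (top at 4.2x, scene at 3.82x): bridge corners in the top view are (65,52), (272,47), (287,213) and (78,222), with the nut hub at (175,147). The wings run (112,165) to (235,118). I'll fit the pose from these.

```bash
cat > h.py <<'E'
from cell import *
import cv2,numpy as np
from scipy.optimize import least_squares
def proj(c,P):
    k=get_calibration(c);T=np.linalg.inv(k["world_from_camera"]);K=k["camera_matrix"]
    p=(T[:3,:3]@np.atleast_2d(P).T).T+T[:3,3];p=p*[1,-1,-1];q=p@np.array(K).T
    return q[:,:2]/q[:,2:]
def ray(c,uv,z):
    k=get_calibration(c);W=np.array(k["world_from_camera"]);d=np.linalg.inv(k["camera_matrix"])@[*uv,1]
    d=W[:3,:3]@(d*[1,-1,-1]);o=W[:3,3];return o+d*(z-o[2])/d[2]
def wpt(p,P):
    P=np.atleast_2d(P)/1000.;c,s=np.cos(p[2]),np.sin(p[2])
    return np.c_[p[0]+c*P[:,0]-s*P[:,1],p[1]+s*P[:,0]+c*P[:,1],P[:,2]]
def t2(u,v):return(u/4.2+275,v/4.2+155)
def s2(u,v):return((u-357)/3.826+205,v/3.822+225)
E
python3 - <<'E'
from h import *
c,s=np.cos,np.sin;r=np.radians
sg=[25+50*c(r(55)),50*s(r(55)),90];bv=[25+50*c(r(15)),50*s(r(15)),90]
br=[[90,53,48],[90,-53,48],[-5,-53,48],[-5,53,48]]
M=br+[sg,bv]
top=np.array([t2(*q) for q in[(65,52),(272,47),(287,213),(78,222),(88,82),(141,43)]])
sc=np.array([s2(*q) for q in[(470,262),(404,127),(553,72),(632,190),(515,165),(461,145)]])
for cams in(["top"],["scene"],["top","scene"]):
    f=lambda p:np.concatenate([(proj(k,wpt(p,M))-{"top":top,"scene":sc}[k]).ravel() for k in cams])
    o=least_squares(f,[.61,.11,0.03],loss="soft_l1");print(cams,o.x.round(4),o.fun.round(1).tolist())
p=o.x
print("axis",wpt(p,[25,0,71]))
for uv in[(112,165),(235,118),(175,147)]:print("wing",ray("top",t2(*uv),.084).round(4))
for uv in[(498,80),(585,155),(537,108)]:print("wing sc",ray("scene",s2(*uv),.084).round(4))
for uv in[(128,375),(250,365)]:print("cass front top edge",ray("top",t2(*uv),.026).round(4))
for uv in[(182,272)]:print("cass disc",ray("top",t2(*uv),.026).round(4))
print("home front",wpt(p,[-50,0,26]), "clampface",wpt(p,[-75,0,10]))
E
```

```text
['top'] [ 0.6163  0.113  -0.0524] [0.7, -0.2, -0.7, -1.5, -1.4, -0.2, -0.4, 0.3, 0.6, 0.6, 0.8, 0.4]
['scene'] [ 0.6147  0.1147 -0.0187] [-0.1, -0.4, -1.5, -0.2, 0.2, -1.3, 0.4, 0.6, 0.5, 0.7, -0.0, 0.1]
['top', 'scene'] [ 0.615   0.1135 -0.0338] [-0.2, 0.8, -1.7, -1.4, -1.5, -0.0, -0.6, 1.3, -0.0, 1.5, -0.0, 1.2, -1.1, -1.1, -1.7, -1.0, 0.2, -1.7, -0.4, 0.4, -0.4, 0.2, -0.7, -0.6]
axis [[0.64003547 0.11269245 0.071     ]]
wing [0.6307 0.1448 0.084 ]
wing [0.6487 0.0808 0.084 ]
wing [0.6367 0.1125 0.084 ]
wing sc [0.651  0.0877 0.084 ]
wing sc [0.633  0.1596 0.084 ]
wing sc [0.641 0.117 0.084]
cass front top edge [0.5365 0.1479 0.026 ]
cass front top edge [0.5349 0.0844 0.026 ]
cass disc [0.5887 0.114  0.026 ]
home front [[0.5650784  0.11522956 0.026     ]] clampface [[0.54009271 0.11607526 0.01      ]]
```

step_arm(
  commands=[
    {"translation": [25.7, -25.9, 0]},
    {"translation": [25.7, -25.9, 0]},
    {"translation": [25.7, -25.9, 0]},
    {"translation": [25.7, -25.9, 0]},
    {"translation": [25.7, -25.9, 0]},
    {"translation": [25.7, -25.9, 0]},
    {"translation": [25.7, -25.9, 0]},
    {"translation": [25.7, -25.9, 0]},
    {"translation": [25.7, -25.9, 0]},
    {"translation": [25.7, -25.9, 0]},
    {"translation": [25.7, -25.9, 0]},
    {"translation": [25.7, -25.9, 0]},
    {"translation": [25.7, -25.9, 0]},
    {"translation": [25.7, -25.9, 0]},
    {"translation": [25.7, -25.9, 0]},
    {"translation": [25.7, -25.9, 0]},
    {"translation": [25.7, -25.9, 0]},
    {"translation": [25.7, -25.9, 0]},
    {"translation": [25.7, -25.9, 0]},
    {"translation": [25.7, -25.9, 0]},
  ],
  fingers=0,
  grip_force=10,
)

```text
invalid input
```

step_arm(
  commands=[
    {"translation": [0, 0, 0], "roll": -0.12},
    {"translation": [0, 0, 0], "roll": -0.12},
    {"translation": [0, 0, 0], "roll": -0.12},
    {"translation": [0, 0, 0], "roll": -0.12},
    {"translation": [0, 0, 0], "roll": -0.12},
    {"translation": [0, 0, 0], "roll": -0.12},
    {"translation": [0, 0, 0], "roll": -0.12},
    {"translation": [0, 0, 0], "roll": -0.12},
    {"translation": [0, 0, 0], "roll": -0.12},
    {"translation": [0, 0, 0], "roll": -0.12},
    {"translation": [0, 0, 0], "roll": -0.12},
    {"translation": [0, 0, 0], "roll": -0.12},
    {"translation": [0, 0, 0], "roll": -0.12},
    {"translation": [0, 0, 0], "roll": -0.12},
    {"translation": [0, 0, 0], "roll": -0.12},
    {"translation": [0, 0, 0], "roll": -0.12},
    {"translation": [0, 0, 0], "roll": -0.12},
    {"translation": [0, 0, 0], "roll": -0.12},
    {"translation": [0, 0, 0], "roll": -0.12},
    {"translation": [0, 0, 0], "roll": -0.12},
  ],
)

```text
time: 2.97
tool_pos: [0.1278, -0.5092, 0.2267]
tool_rot: [-3.142, 0.0, 2.652]
contact_force: [-1.0, 0.2, 0.6]
opening: 0.0916
grip_force: 0.0
```

step_arm(
  commands=[
    {"translation": [-1.7, 36.4, 0], "roll": 0},
    {"translation": [-1.7, 36.4, 0], "roll": 0},
    {"translation": [-1.7, 36.4, 0], "roll": 0},
    {"translation": [-1.7, 36.4, 0], "roll": 0},
    {"translation": [-1.7, 36.4, 0], "roll": 0},
    {"translation": [-1.7, 36.4, 0], "roll": 0},
    {"translation": [-1.7, 36.4, 0], "roll": 0},
    {"translation": [-1.7, 36.4, 0], "roll": 0},
    {"translation": [-1.7, 36.4, 0], "roll": 0},
    {"translation": [-1.7, 36.4, 0], "roll": 0},
    {"translation": [-1.7, 36.4, 0], "roll": 0},
    {"translation": [-1.7, 36.4, 0], "roll": 0},
    {"translation": [-1.7, 36.4, 0], "roll": 0},
    {"translation": [-1.7, 36.4, 0], "roll": 0},
    {"translation": [-1.7, 36.4, 0], "roll": 0},
    {"translation": [-1.7, 36.4, 0], "roll": 0},
    {"translation": [-1.7, 36.4, 0], "roll": 0},
    {"translation": [-1.7, 36.4, 0], "roll": 0},
    {"translation": [-1.7, 36.4, 0], "roll": 0},
    {"translation": [-1.7, 36.4, 0], "roll": 0},
  ],
  fingers=0,
  grip_force=10,
)

```text
time: 4.63
tool_pos: [0.5046, 0.1168, 0.2267]
tool_rot: [-3.142, 0.0, 2.646]
contact_force: [0.2, -0.7, -0.3]
opening: 0.0005
grip_force: 0.0
```

step_arm(
  commands=[
    {"translation": [0, 0, 0], "roll": -0.115},
    {"translation": [0, 0, 0], "roll": -0.115},
    {"translation": [0, 0, 0], "roll": -0.115},
    {"translation": [0, 0, 0], "roll": -0.11},
    {"translation": [0, 0, 0], "roll": 0},
    {"translation": [0, 0, 0], "roll": 0},
  ],
)

```text
time: 5.13
tool_pos: [0.504, 0.115, 0.2267]
tool_rot: [-3.142, -0.0, 3.098]
contact_force: [-0.0, 0.8, -0.5]
opening: 0.0004
grip_force: 0.0
```

step_arm(
  commands=[
    {"translation": [0, 1, 35], "roll": 0},
    {"translation": [0, 0, 35], "roll": 0},
    {"translation": [0, 0, 35], "roll": 0},
    {"translation": [0, 0, 35], "roll": 0},
    {"translation": [0, 0, 30], "roll": 0},
    {"translation": [0, 0, 25], "roll": 0},
    {"translation": [0, 0, 15], "roll": 0},
    {"translation": [0, 0, 0], "roll": 0},
    {"translation": [-4, 0, 0], "roll": 0},
    {"translation": [-4, 0, 0], "roll": 0},
    {"translation": [-4, 0, 0], "roll": 0},
    {"translation": [0, 0, 0], "roll": 0},
  ],
)

```text
time: 6.13
tool_pos: [0.5182, 0.1154, 0.0182]
tool_rot: [3.141, 0.004, 3.1]
contact_force: [-0.8, -0.3, 1.4]
opening: 0.0004
grip_force: 0.0
```

Run:
```python
from h import *
o=observe();print(o['tool_pos'],o['contact_force'].round(1),o['torque'].round(2),o['qpos'].round(2))
b=read_camera("scene")[205:315,195:345];c=read_camera("top")[155:275,275:375]
b=cv2.resize(b,(480,352),interpolation=cv2.INTER_CUBIC);c=cv2.resize(c,(300,360),interpolation=cv2.INTER_CUBIC)
m=np.zeros((360,780,3),np.uint8);m[:352,:480]=b;m[:,480:]=c;cv2.imwrite("pics/p2.png",m[:,:,::-1])
```

```text
[0.51822494 0.11543008 0.01819196] [-0.8 -0.3  1.4] [ 0.09 -0.18  0.02] [ 0.07  0.61  1.75 -0.    0.78 -1.45]
```

View pics/p2.png

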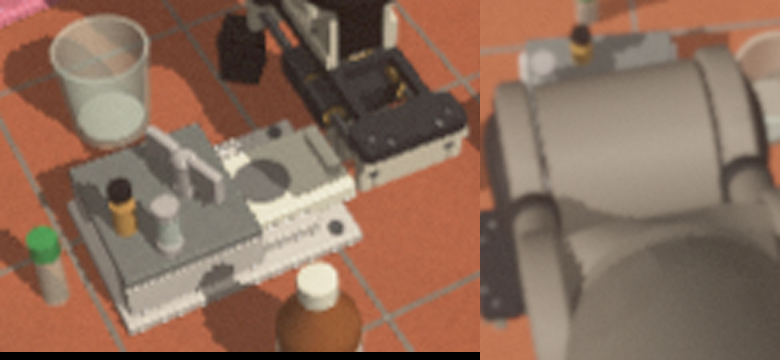

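The hand is in front of the cassette and clear of everything. The gripper tip in the scene view is about (395,150), beside the cassette's front edge.

step_arm(
  commands=[
    {"translation": [-3, 0, 0.5], "roll": 0},
    {"translation": [-3, 0, 0.5], "roll": 0},
    {"translation": [-3, 0, 0.5], "roll": 0},
    {"translation": [-3, 0, 0], "roll": 0},
    {"translation": [-3, 0, 0], "roll": 0},
    {"translation": [-3, 0, 0], "roll": 0},
    {"translation": [-3, 0, 0], "roll": 0},
    {"translation": [-3, 0, 0], "roll": 0},
    {"translation": [-2, 0, 0], "roll": 0},
  ],
)

```text
time: 6.98
tool_pos: [0.5427, 0.1143, 0.0151]
tool_rot: [-3.142, 0.001, 3.101]
contact_force: [-1.8, -0.4, -0.1]
opening: 0.0005
grip_force: 0.7
```

step_arm(
  commands=[
    {"translation": [-1, 0, 0], "roll": 0},
    {"translation": [-1, 0, 0], "roll": 0},
    {"translation": [-1, 0, 0], "roll": 0},
    {"translation": [-1, 0, 0], "roll": 0},
  ],
)

```text
time: 7.32
tool_pos: [0.5461, 0.1142, 0.0151]
tool_rot: [-3.141, 0.0, 3.101]
contact_force: [-0.9, 0.3, -1.8]
opening: 0.0005
grip_force: 0.5
```

step_arm(
  commands=[
    {"translation": [-1, 0, 0], "roll": 0},
    {"translation": [-1, 0, 0], "roll": 0},
    {"translation": [-1, 0, 0], "roll": 0},
  ],
)

```text
time: 7.57
tool_pos: [0.5491, 0.1141, 0.0152]
tool_rot: [-3.142, 0.0, 3.101]
contact_force: [-0.0, -0.5, -2.1]
opening: -0.0001
grip_force: 0.5
```

step_arm(
  commands=[
    {"translation": [-1, 0, 0], "roll": 0},
    {"translation": [-1, 0, 0], "roll": 0},
    {"translation": [-1, 0, 0], "roll": 0},
  ],
)

```text
time: 7.82
tool_pos: [0.5521, 0.114, 0.0152]
tool_rot: [-3.142, 0.0, 3.101]
contact_force: [-0.8, 0.4, -0.1]
opening: 0.0006
grip_force: 0.5
```

step_arm(
  commands=[
    {"translation": [-1, 0, 0], "roll": 0},
    {"translation": [-1, 0, 0], "roll": 0},
  ],
)

```text
time: 7.98
tool_pos: [0.5541, 0.1139, 0.0152]
tool_rot: [-3.141, -0.0, 3.101]
contact_force: [-4.1, -1.1, 0.7]
opening: 0.0006
grip_force: 2.1
```

step_arm(
  commands=[
    {"translation": [-1, 0, 0], "roll": 0},
    {"translation": [-1, 0, 0], "roll": 0},
  ],
)

```text
time: 8.15
tool_pos: [0.5541, 0.1138, 0.0152]
tool_rot: [-3.141, -0.004, 3.101]
contact_force: [-9.5, -0.5, 8.0]
opening: 0.0004
grip_force: 5.2
```

step_arm(
  commands=[
    {"translation": [5, 0, 0], "roll": 0},
    {"translation": [8, 0, 0], "roll": 0},
    {"translation": [0, 0, -30], "roll": 0},
    {"translation": [0, 0, -35], "roll": -0.12},
    {"translation": [0, 0, -35], "roll": -0.12},
    {"translation": [0, 0, -35], "roll": -0.12},
    {"translation": [0, 0, 0], "roll": -0.12},
    {"translation": [0, 0, 0], "roll": -0.12},
    {"translation": [0, 0, 0], "roll": -0.12},
    {"translation": [0, 0, 0], "roll": -0.12},
    {"translation": [0, 0, 0], "roll": -0.12},
    {"translation": [0, 0, 0], "roll": -0.08},
    {"translation": [0, 0, 0], "roll": 0},
    {"translation": [0, 0, 0], "roll": 0},
  ],
  fingers=0.28,
)

```text
time: 9.32
tool_pos: [0.543, 0.1143, 0.1503]
tool_rot: [-3.141, 0.0, -2.145]
contact_force: [0.1, 1.1, 0.1]
opening: 0.0256
grip_force: 0.0
```

Run:
```python
from h import *
o=observe();print(o['tool_pos'],o['tool_rot'],o['opening'],o['contact_force'].round(1),o['torque'].round(2),o['qpos'].round(2))
im=read_camera("scene");cv2.imwrite("pics/scene3.png",im[:,:,::-1])
b=im[205:315,195:345]
cv2.imwrite("pics/p3.png",cv2.resize(b,(780,572),interpolation=cv2.INTER_CUBIC)[:,:,::-1])
```

```text
[0.54296476 0.11434888 0.1502926 ] [-3.14096621e+00  3.74276128e-04 -2.14501348e+00] 0.02564876298332727 [0.1 1.1 0.1] [ 0.14 -0.04 -0.02] [ 0.07  0.47  1.55 -0.    1.12 -2.5 ]
```

View pics/p3.png

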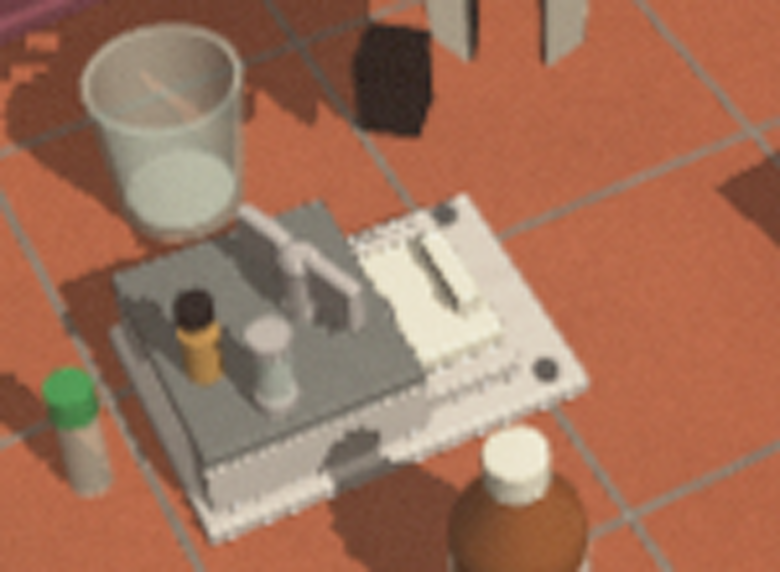

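The cassette sits home: its front edge is flush past the rib at about (470,270), with no gap. The wings haven't moved. I'll straddle the nut with both fingers, centred on its axis, and turn it like a key.

step_arm(
  commands=[
    {"translation": [0, 0, 0], "roll": -0.105},
    {"translation": [0, 0, 0], "roll": -0.105},
    {"translation": [0, 0, 0], "roll": -0.105},
    {"translation": [0, 0, 0], "roll": -0.105},
    {"translation": [-3.2, -23.8, 0], "roll": 0},
    {"translation": [-3.2, -23.8, 0], "roll": 0},
    {"translation": [-3.2, -23.8, 0], "roll": 0},
    {"translation": [-3.4, -23.8, 0], "roll": 0},
    {"translation": [0, 0, 20], "roll": 0},
    {"translation": [0, 0, 20], "roll": 0},
    {"translation": [0, 0, 0], "roll": 0},
    {"translation": [0, 0, 0], "roll": 0},
  ],
  fingers=0.32,
)

```text
time: 10.37
tool_pos: [0.6383, 0.1128, 0.1092]
tool_rot: [3.139, -0.001, -1.724]
contact_force: [-0.1, -0.2, 0.4]
opening: 0.0293
grip_force: 0.0
```

Run:
```python
from h import *
o=observe();print(o['tool_pos'],o['tool_rot'],o['opening'],o['contact_force'].round(1),o['torque'].round(2),o['qpos'].round(2))
im=read_camera("scene")
b=im[195:305,195:345]
cv2.imwrite("pics/p4.png",cv2.resize(b,(780,572),interpolation=cv2.INTER_CUBIC)[:,:,::-1])
```

```text
[0.63828654 0.11275067 0.10919425] [ 3.13888708e+00 -6.90990593e-04 -1.72374908e+00] 0.029279596087750735 [-0.1 -0.2  0.4] [ 0.16 -0.05 -0.01] [ 0.06  0.67  1.31 -0.    1.17 -2.93]
```

View pics/p4.png

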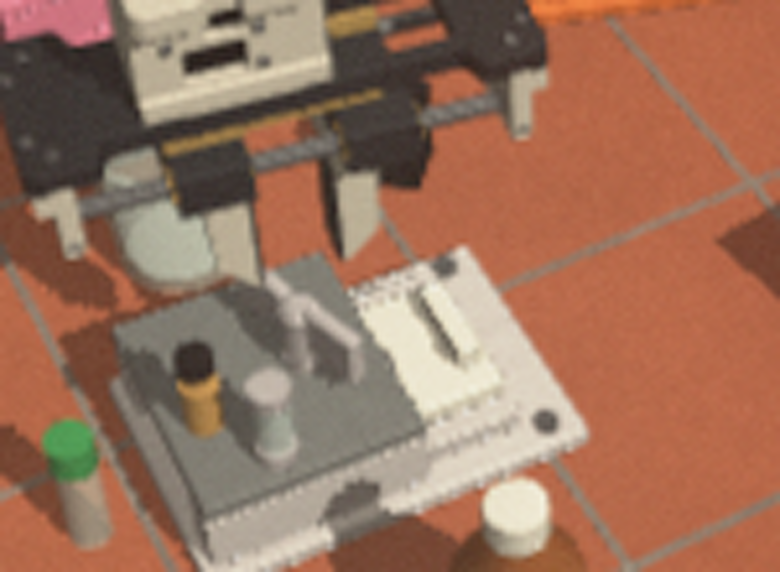

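The fingers sit either side of the hub in the diagonal gap between the wings, and the body is well above the valve and glass. I'll lower to 56 mm.

step_arm(
  commands=[
    {"translation": [0, 0, 15], "roll": 0},
    {"translation": [0, 0, 13], "roll": 0},
    {"translation": [0, 0, 10], "roll": 0},
    {"translation": [0, 0, 8], "roll": 0},
    {"translation": [0, 0, 7], "roll": 0},
    {"translation": [0, 0, 0], "roll": 0},
    {"translation": [0, 0, 0], "roll": 0},
  ],
)

```text
time: 11.0
tool_pos: [0.6392, 0.1128, 0.0574]
tool_rot: [-3.141, -0.0, -1.722]
contact_force: [0.4, -0.1, -0.8]
opening: 0.0295
grip_force: 0.0
```

```bash
cat > o.py <<'E'
from cell import observe
import numpy as np
o=observe();p=o['tool_pos'];F=o['contact_force'];T=o['torque'];d=np.array([.639,.1125])-p[:2]
print(o['time'],p.round(4),o['tool_rot'].round(3),F.round(1),T.round(3),'Mz axis',round(T[2]-(d[0]*F[1]-d[1]*F[0]),3),'q6',o['qpos'][5].round(2),'tau6',o['joint_efforts'][5].round(3),'tau1',o['joint_efforts'][0].round(2),o['opening'].round(4))
E
python3 o.py
```

```text
Traceback (most recent call last):
  File "o.py", line 4, in <module>
    print(o['time'],p.round(4),o['tool_rot'].round(3),F.round(1),T.round(3),'Mz axis',round(T[2]-(d[0]*F[1]-d[1]*F[0]),3),'q6',o['qpos'][5].round(2),'tau6',o['joint_efforts'][5].round(3),'tau1',o['joint_efforts'][0].round(2),o['opening'].round(4))
                                                                                                                                                                                                                                 ^^^^^^^^^^^^^^^^^^
AttributeError: 'float' object has no attribute 'round'
```

```bash
sed -i "s/,o\['opening'\].round(4)//" o.py; python3 o.py
```

```text
11.0 [0.6392 0.1128 0.0574] [-3.141 -0.    -1.722] [ 0.4 -0.1 -0.8] [ 0.135 -0.081  0.083] Mz axis 0.083 q6 -2.93 tau6 0.003 tau1 -0.0
```

step_arm(
  commands=[
    {"translation": [0, 0, 0], "roll": 0.05},
    {"translation": [0, 0, 0], "roll": 0.05},
    {"translation": [0, 0, 0], "roll": 0.05},
    {"translation": [0, 0, 0], "roll": 0.05},
    {"translation": [0, 0, 0], "roll": 0.05},
    {"translation": [0, 0, 0], "roll": 0.05},
    {"translation": [0, 0, 0], "roll": 0.05},
    {"translation": [0, 0, 0], "roll": 0.05},
  ],
)

```text
time: 11.67
tool_pos: [0.6402, 0.1132, 0.0583]
tool_rot: [-3.139, 0.002, -2.125]
contact_force: [1.7, 1.4, -1.3]
opening: 0.0294
grip_force: 3.9
```

```bash
python3 o.py
```

```text
11.6667 [0.6402 0.1132 0.0583] [-3.139e+00  2.000e-03 -2.125e+00] [ 1.7  1.4 -1.3] [ 0.349 -0.316  0.131] Mz axis 0.131 q6 -2.53 tau6 -0.639 tau1 -0.73
```

step_arm(
  commands=[
    {"translation": [0, 0, 0], "roll": 0.05},
    {"translation": [0, 0, 0], "roll": 0.05},
    {"translation": [0, 0, 0], "roll": 0.05},
    {"translation": [0, 0, 0], "roll": 0.05},
  ],
)

```text
time: 12.0
tool_pos: [0.6402, 0.1131, 0.0583]
tool_rot: [-3.14, 0.002, -2.325]
contact_force: [1.0, 1.8, -0.2]
opening: 0.0295
grip_force: 4.1
```

```bash
python3 o.py
```

```text
12.0 [0.6402 0.1131 0.0583] [-3.140e+00  2.000e-03 -2.325e+00] [ 1.   1.8 -0.2] [ 0.403 -0.399  0.167] Mz axis 0.169 q6 -2.33 tau6 -0.641 tau1 -0.7
```

step_arm(
  commands=[
    {"translation": [0, 0, 0], "roll": 0.05},
    {"translation": [0, 0, 0], "roll": 0.05},
    {"translation": [0, 0, 0], "roll": 0.05},
    {"translation": [0, 0, 0], "roll": 0.05},
  ],
)

```text
time: 12.33
tool_pos: [0.6402, 0.1132, 0.0583]
tool_rot: [-3.14, 0.003, -2.525]
contact_force: [2.0, 0.7, -0.8]
opening: 0.0293
grip_force: 4.1
```

```bash
python3 o.py
```

```text
12.3333 [0.6402 0.1132 0.0583] [-3.140e+00  3.000e-03 -2.525e+00] [ 2.   0.7 -0.8] [ 0.351 -0.34   0.17 ] Mz axis 0.17 q6 -2.13 tau6 -0.641 tau1 -0.7
```

step_arm(
  commands=[
    {"translation": [0, 0, 0], "roll": 0.05},
    {"translation": [0, 0, 0], "roll": 0.05},
    {"translation": [0, 0, 0], "roll": 0.05},
    {"translation": [0, 0, 0], "roll": 0.05},
  ],
)

```text
time: 12.67
tool_pos: [0.6402, 0.1131, 0.0583]
tool_rot: [-3.141, 0.003, -2.725]
contact_force: [1.6, 0.0, -0.9]
opening: 0.0291
grip_force: 4.2
```

```bash
python3 o.py;python3 - <<'E'
from cell import *
for i in range(8):
    read_camera("scene");o=observe();print(round(o['torque'][2],3),round(o['joint_efforts'][5],3),o['contact_force'].round(1))
E
```

```text
12.6667 [0.6402 0.1131 0.0583] [-3.141e+00  3.000e-03 -2.725e+00] [ 1.6  0.  -0.9] [ 0.33  -0.38   0.131] Mz axis 0.13 q6 -1.93 tau6 -0.639 tau1 -0.71
0.049 -0.173 [ 2.9  1.1 -1.3]
0.076 0.668 [1.7 1.3 0.3]
0.04 0.288 [ 1.4 -0.1  0.1]
0.0 0.109 [ 2.  -0.1  0.8]
-0.012 0.05 [2.9 0.1 0.3]
0.057 0.036 [3.  0.4 0.7]
0.033 0.036 [1.6 0.5 1.8]
0.02 0.041 [3.2 0.5 0.9]
```

step_arm(
  commands=[
    {"translation": [0, 0, 0], "roll": 0.05},
    {"translation": [0, 0, 0], "roll": 0.05},
    {"translation": [0, 0, 0], "roll": 0.05},
    {"translation": [0, 0, 0], "roll": 0.05},
  ],
)

```text
time: 13.4
tool_pos: [0.6398, 0.1127, 0.0578]
tool_rot: [-3.141, 0.002, -2.924]
contact_force: [2.4, 0.0, 1.3]
opening: 0.0296
grip_force: 4.7
```

```bash
python3 o.py
```

```text
13.4 [0.6398 0.1127 0.0578] [-3.141e+00  2.000e-03 -2.924e+00] [2.4 0.  1.3] [ 0.201 -0.602  0.153] Mz axis 0.152 q6 -1.73 tau6 -0.62 tau1 -0.16
```

step_arm(
  commands=[
    {"translation": [0, 0, 0], "roll": 0.05},
    {"translation": [0, 0, 0], "roll": 0.05},
    {"translation": [0, 0, 0], "roll": 0.05},
    {"translation": [0, 0, 0], "roll": 0.05},
  ],
)

```text
time: 13.73
tool_pos: [0.6397, 0.1128, 0.0578]
tool_rot: [-3.141, 0.002, -3.124]
contact_force: [2.9, 1.1, 3.3]
opening: 0.0291
grip_force: 5.3
```

```bash
python3 o.py
```

```text
13.7333 [0.6397 0.1128 0.0578] [-3.141e+00  2.000e-03 -3.124e+00] [2.9 1.1 3.3] [ 0.163 -0.511  0.148] Mz axis 0.148 q6 -1.53 tau6 -0.6 tau1 -0.34
```

step_arm(
  commands=[
    {"translation": [0, 0, 0], "roll": 0.05},
    {"translation": [0, 0, 0], "roll": 0.05},
    {"translation": [0, 0, 0], "roll": 0.05},
    {"translation": [0, 0, 0], "roll": 0.05},
  ],
)

```text
time: 14.07
tool_pos: [0.6397, 0.1129, 0.0578]
tool_rot: [3.141, 0.002, 2.959]
contact_force: [1.3, 2.1, 2.0]
opening: 0.0294
grip_force: 5.8
```

```bash
python3 o.py
```

```text
14.0667 [0.6397 0.1129 0.0578] [3.141e+00 2.000e-03 2.959e+00] [1.3 2.1 2. ] [ 0.153 -0.479  0.209] Mz axis 0.21 q6 -1.33 tau6 -0.58 tau1 -0.55
```

step_arm(
  commands=[
    {"translation": [0, 0, 0], "roll": 0.05},
    {"translation": [0, 0, 0], "roll": 0.05},
    {"translation": [0, 0, 0], "roll": 0.05},
  ],
)

```text
time: 14.32
tool_pos: [0.6396, 0.1129, 0.0578]
tool_rot: [3.141, 0.001, 2.809]
contact_force: [2.1, 0.8, 2.8]
opening: 0.0291
grip_force: 6.2
```

```bash
python3 o.py
```

```text
14.3167 [0.6396 0.1129 0.0578] [3.141e+00 1.000e-03 2.809e+00] [2.1 0.8 2.8] [ 0.195 -0.53   0.178] Mz axis 0.178 q6 -1.18 tau6 -0.565 tau1 -0.72
```

step_arm(
  commands=[
    {"translation": [0, 0, 0], "roll": 0.04},
  ],
)

```text
time: 14.4
tool_pos: [0.6396, 0.1129, 0.0578]
tool_rot: [3.141, 0.001, 2.769]
contact_force: [2.2, 1.2, 2.7]
opening: 0.0296
grip_force: 6.3
```

```bash
python3 o.py
python3 - <<'E'
from cell import *
o=observe();print(o['grip_force'])
for i in range(5):
    search_frame("scene","nut") if 0 else read_camera("scene");o=observe();print(round(o['torque'][2],3),round(o['joint_efforts'][5],3),round(o['grip_force'],2),o['tool_rot'][2].round(3))
E
```

```text
14.4 [0.6396 0.1129 0.0578] [3.141e+00 1.000e-03 2.769e+00] [2.2 1.2 2.7] [ 0.217 -0.508  0.222] Mz axis 0.222 q6 -1.14 tau6 -0.267 tau1 -0.76
6.33089292794466
0.132 0.019 4.12 2.767
0.093 0.624 3.07 2.771
0.111 0.294 2.76 2.772
0.073 0.144 2.74 2.772
0.039 0.097 2.8 2.772
```

The torque rose from 0.15 N m running free to about 0.23 N m. The finger load (4.15 to 6.3 N) and the measured moment both show it. I'll back off, lift away and check.

step_arm(
  commands=[
    {"translation": [0, 0, 0], "roll": -0.08},
    {"translation": [0, 0, 0], "roll": -0.1},
    {"translation": [0, 0, 0], "roll": -0.1},
    {"translation": [0, 0, 0], "roll": -0.1},
    {"translation": [0, 0, 0], "roll": 0},
    {"translation": [0, 0, -15], "roll": 0},
    {"translation": [0, 0, -25], "roll": 0},
    {"translation": [0, 0, -35], "roll": 0},
    {"translation": [0, 0, -35], "roll": 0},
    {"translation": [0, 0, -35], "roll": 0},
    {"translation": [30, 0, 0], "roll": 0},
    {"translation": [30, 0, 0], "roll": 0},
    {"translation": [30, 0, 0], "roll": 0},
    {"translation": [30, 0, 0], "roll": 0},
    {"translation": [0, 0, 0], "roll": 0},
    {"translation": [0, 0, 0], "roll": 0},
    {"translation": [0, 0, 0], "roll": 0},
  ],
)

```text
time: 16.07
tool_pos: [0.5197, 0.1116, 0.2024]
tool_rot: [-3.141, 0.001, -3.134]
contact_force: [-0.0, -0.2, 0.7]
opening: 0.0293
grip_force: 0.0
```

```bash
python3 o.py
python3 - <<'E'
from h import *
im=read_camera("scene")
cv2.imwrite("pics/p5.png",cv2.resize(im[195:325,175:345],(780,596),interpolation=cv2.INTER_CUBIC)[:,:,::-1])
E
```

```text
16.0667 [0.5197 0.1116 0.2024] [-3.141e+00  1.000e-03 -3.134e+00] [-0.  -0.2  0.7] [ 0.117 -0.146 -0.012] Mz axis 0.008 q6 -1.51 tau6 0.023 tau1 0.26
```

View pics/p5.png

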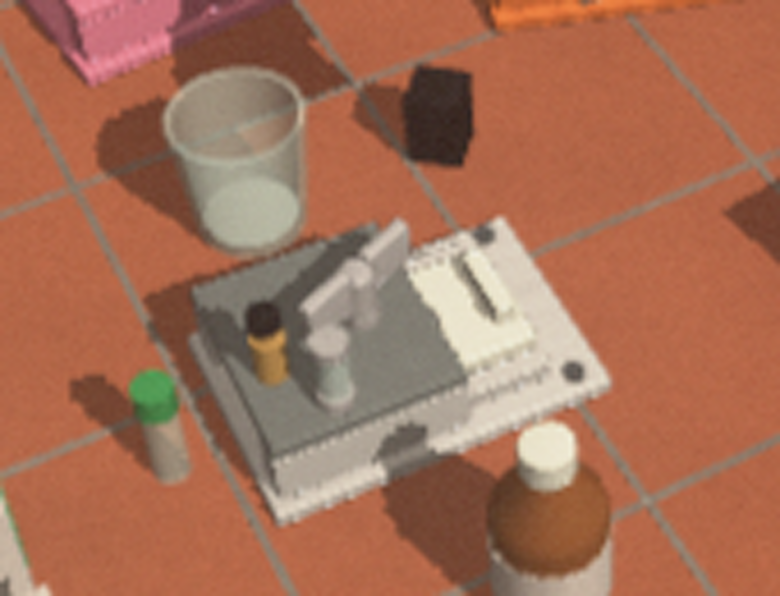

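The nut has turned, with its wings now at (405,235) to (315,310). The cassette is still home at about (475,310), and the glass, valve, beaker, vial, adapter and bottle haven't moved. The robot is clear of everything.

```bash
python3 -c "
from cell import *
print(hand_in())"
```

```text
the job is handed in; nothing more can be done
None
```

The cassette is fully home against the end stop and the wing nut is tightened to about 0.23 N m (estimated from finger load and wrist moment); nothing around the clamp was moved, and the job was handed in at about 16 s with no verdict returned.

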